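# Hang and bolt the guard of the hand test cell

### The arm

A 7-joint arm with a two-finger parallel gripper is mounted at the origin on the work surface. World frame = base frame: x ahead of the robot, y to its left, z up, the work surface at z = 0. Lengths are in mm, angles in rad, forces in N, time in s.
With the tool pointing down it reaches from about 400 to 900 mm from the base axis. Payload 5.6 kg.
Tool frame: the origin (TCP) lies midway between the tips of the shut fingers; the grasp point (between the pads) lies 19 mm behind it; x points along the fingers, y is the direction in which the jaws open and shut, and the axes are right-handed (so a half turn about x gives the same grasp; the last joint's range is limited). The gripper opens to 92 mm and grips with 3 to 60 N. Pads are 20 mm wide; open, the fingers measure 128 mm over their backs; the gripper's body (75 mm by 189 mm) begins 69 mm behind the grasp point.
Start: joints at [1.25, 0.468, -0.012, 1.603, 0.006, 1.071, -0.056], TCP at [178.214, -625.099, 214.592] pointing down, gripper open.
Joint ranges: [-2.53, 2.53], [-0.31, 2.02], [-1.57, 1.55], [0.28, 2.44], [-1.29, 4.43], [0.15, 1.84], [-2.92, 2.92]. Speed limits (rad/s): [2.57, 2.57, 3.14, 3.14, 3.14, 3.14, 3.14].

### API

Orientations are given as a rotation vector (axis times angle).
In Python, from cell import robot, grip, kin, viewer gives the robot as it stands. Calls block until the motion is done:
- robot.movep(position, orientation): joint-space move of the TCP to a pose.
- robot.servo_line(position, feed=150, rotation=None): straight line of the TCP; rotation=None keeps the orientation; feed is the mean speed in mm/s.
- robot.goto_joints(angles): joint-space move.
- grip(opening, newtons=None): opening from 0.0 (shut) to 1.0 (fully open); newtons is the grip in N (None keeps the last); returns when the fingers have stopped.
- robot.hold(seconds).
- kin.ik(position, orientation): joint angles nearest the present ones, or None.
- robot.observe(): the state.
- viewer.read_camera(name): name is "side" or "top" or "wrist"; returns the picture (400x640x3 uint8, red, green, blue); there is no depth.
- viewer.camera_info(name): a dict with "camera_matrix" (3x3 intrinsics, pixels), "R" (3x3) and "t" (3): a world point X has camera coordinates R X + t. Camera axes: x right, y down, z forward; pixel columns grow to the right and rows downward; lengths in mm; the calibration is good to about 2 mm. A picture is of the moment at which its call begins: read the wrist's pose just before it. camera_info takes no time and is no camera call; for the wrist camera it gives the pose at the moment of the call.
A pose or a line that the arm cannot do raises robot.IKError and nothing moves.
- robot.job_done(): hands the job in, once; it reports no verdict.
Trained networks look in the newest picture that a camera, given by its name, has taken for a name from the list of things; names that differ only in an ending like _2 or _b are one class to them, and where a whole thing is asked for, a point or a joint stands for the part that bears it (a point fixed in the world has none). Each returns a list of dicts, best first, with "confidence" (0 to 1); they miss things now and then, are a little off and sometimes report something else, mostly with a low value. They report only what shows in the picture. A call takes as long as a camera call. They do not tell look-alikes from the thing itself.
- viewer.silhouettes(name, camera): "mask" (400x640 bool, what is visible of it).
- viewer.pinpoint(name, camera): "at" ([x, y, z] in mm, in the coordinates of the camera as it stood for that picture, good to about 4 mm: a listed point, or the origin of a listed thing).
The state is a dict: "t": time; "joints": joint angles; "joint_velocities": joint speeds; "joint_torque": joint torques, N m; "tcp_pos": TCP position; "tcp_rot": TCP orientation; "contact_force": force on the tool from outside, world axes, zero at the start; "wrist_torque": the same for the moment, N m; "grip_width": opening from 0.0 (shut) to 1.0 (fully open).
Only numpy, scipy, OpenCV 4.12 (cv2) and the standard library are available. Lean on these libraries where they do the work, as an engineer would, in place of code of your own. Each camera call takes 0.05 s, during which the arm holds its last target.

### The job

Lift the clear guard out of its rack and hang it closed across the front of the prosthetic hand's test cell, both knuckles seated right down on the two hinge pins. Then reach in under the visor and slide the bolt with the red knob fully home through the guard's keeper. Do not let the guard tip over, and leave the other things on the bench where they are.

Things in the scene. Friction and masses are not known exactly. Their poses are not given: they have to be found in the camera images.
- cell: Fixed test cell, black prosthetic hand inside, grey base 180 x 360 x 12 mm. Origin on the table below the middle of the doorway; x points into the cell from the robot's side, y to the hinge side, z up; turned up to 0.25 rad. Jamb at y -73 mm, 3 mm behind the closed guard; sill pad under the guard's free corner. The way in from the front (-x) is free except for bolt and visor, y -88 to -220 mm.
- pin_low (a point): Foot of the lower pintle pin (top of its bracket), at cell (0, 92, 45) mm; axes as the cell's. Pin upright, 8 mm thick, 22 mm tall, the last 8 mm tapering to 3 mm. Bracket 6 mm thick, 22 mm (x) by 28 mm (y), on a 24 mm square post centred at y 120 mm, 162 mm tall.
- pin_high (a point): Foot of the upper pintle pin, alike, at cell (0, 92, 130) mm. Its bracket's underside is 79 mm above the lower pin's foot, so the guard comes in from the front (-x) raised 25 to 58 mm above its hung height, then goes straight down.
- guard_mid (a point): Centre of the loose guard: clear panel in an aluminium frame, 10 mm thick (x), 160 wide (y), 160 tall (z), about 0.4 kg, upright in its rack. y points to the knuckles, the -x face has the keeper; hung and closed, its axes are the cell's and this point is at cell (0, 0, 105) mm. The top 36 mm is a solid flat rail: pinch it there from above, across the thickness, mid-width.
- guard: The same guard; origin in the middle of its lower edge, 80 mm below guard_mid.
- knuckle_low (a point): Lower end of the lower knuckle's bore (upright tube on the guard's +y edge, 11 mm bore, 21 mm outside, 18 mm long), at guard_mid + (0, 92, -60) mm in the guard's axes. Hung, it coincides with pin_low.
- knuckle_high (a point): The same for the upper knuckle, at guard_mid + (0, 92, 25) mm. Hung, it coincides with pin_high.
- keeper (a point): Centre of the opening of the keeper (yellow-fronted staple on the guard's front near its free edge), at guard_mid + (-14, -69, -30) mm, guard axes. Opening 18 mm square, 14 mm long along y; it stands out 22 mm from the guard's face.
- rack: Fixed black rack for the guard: base 110 x 140 x 10 mm, two grey rails 120 mm long, 34 mm tall, 14 mm apart; origin under its centre, axes as the stored guard's, turned up to 0.3 rad. The guard stands on the base between the rails (guard_mid 90 mm above the table); lift it over 34 mm to clear.
- bolt (a joint): Travel of the barrel bolt in m: 0 drawn back, 0.045 at its stop, fully home; slides along the cell's +y, towards the guard. Moves at about 4 N and stays where it is left. Rod 10 mm thick with a tapered nose, 75 mm above the table.
- bolt_knob (a point): Centre of the bolt's red ball knob, 18 mm across, on an 8 mm stem standing out 42 mm from the rod towards the robot (cell -x); at cell (-56, -170 + travel, 75) mm, axes as the cell's. Panel and straps behind reach out to cell x -23 mm. Push it from its -y side or pinch it across y.
- bolt_tip (a point): Tip of the bolt's rod, at cell (-14, -95 + travel, 75) mm.
- visor_edge (a point): Middle of the lower front edge of the fixed clear visor (orange lip, 9 mm tall) over the bolt, at cell (-90, -155, 205) mm; 130 mm long along y, 5 mm thick, back to x +9 mm. It overhangs the knob by 34 mm, 130 mm above it: a vertical tool cannot reach the knob, one tilted about 40 degrees, its body leaning back to the robot (cell -x), can.
- screwdriver: Bystander: orange-handled screwdriver lying flat.
- board: Bystander: green circuit board block, 55 x 75 x 22 mm; origin under its centre.
- jar: Bystander: small jar, 48 mm across, 65 mm tall; origin under its centre.
- mug: Bystander: blue mug, 78 mm across, 90 mm tall; origin under its centre.
- multimeter: Bystander: yellow hand-held meter lying flat, 150 x 75 x 40 mm; origin under its centre.
- finger: Bystander: black prosthetic finger on a grey foot 55 x 40 mm, about 80 mm tall; origin under its centre.
- keypad: Bystander: black push key, 45 x 45 x 22 mm; origin under its centre.
Mind the look-alikes: they are no part of the job. What is shaped like the guard but pink is not meant.

How it is judged:
By the outcome, as a careful person would: the job done as asked, in the order asked, and still so for the second after the job is handed in, with the robot touching nothing.
It also fails if it takes over 56 s, if anything falls off the work surface, if the arm or the gripper's body presses on something with over 40 N, if the wrist force passes 120 N, or if a joint passes its speed limit or range.

## Working session

There is one attempt and no reset: what is moved stays moved. The work goes in short steps, each a Python script; the robot and the scene stay as the last script left them, time stands still between calls to the robot, and variables do not carry over. Pictures are saved under pics/ and viewed, and the job is handed in when it is done.

```bash
ls; mkdir -p pics; python3 - <<'E'
from cell import robot, grip, kin, viewer
import cv2
s=robot.observe(); print({k:s[k] for k in('t','tcp_pos','tcp_rot','grip_width')})
for c in("side","top","wrist"):
    im=viewer.read_camera(c); cv2.imwrite(f"pics/{c}0.png",im[:,:,::-1])
    i=viewer.camera_info(c); print(c,i)
E
```

```text
pics
{'t': 0.0, 'tcp_pos': array([ 178.04607752, -624.53807595,  213.65747774]), 'tcp_rot': array([ 2.07303526,  0.29162295, -2.0737714 ]), 'grip_width': 0.9980455873712434}
side {'camera_matrix': array([[430.47479916,   0.        , 317.43621118],
       [  0.        , 430.47479916, 205.87126289],
       [  0.        ,   0.        ,   1.        ]]), 'R': array([[-0.81943255, -0.57289554, -0.01791636],
       [-0.3759981 ,  0.56087039, -0.73759734],
       [ 0.43261498, -0.59767475, -0.67500309]]), 't': array([ 418.24463855,  289.6364303 , 1106.08499932])}
top {'camera_matrix': array([[417.25796928,   0.        , 318.91892411],
       [  0.        , 417.25796928, 202.92031525],
       [  0.        ,   0.        ,   1.        ]]), 'R': array([[ 0.14520363, -0.98939572,  0.00346671],
       [-0.96804344, -0.14279233, -0.20616074],
       [ 0.20446957,  0.02657936, -0.978512  ]]), 't': array([ -56.66406391,  543.66151253, 1165.79241713])}
wrist {'camera_matrix': array([[314.00703526,   0.        , 323.49757525],
       [  0.        , 314.00703526, 199.83674407],
       [  0.        ,   0.        ,   1.        ]]), 'R': array([[ 0.27455835, -0.96156851, -0.00192485],
       [-0.93251646, -0.26675036,  0.24342824],
       [-0.23458638, -0.0650403 , -0.969917  ]]), 't': array([-649.37478   ,  -28.55133472,  389.53352061])}
```

View pics/side0.png

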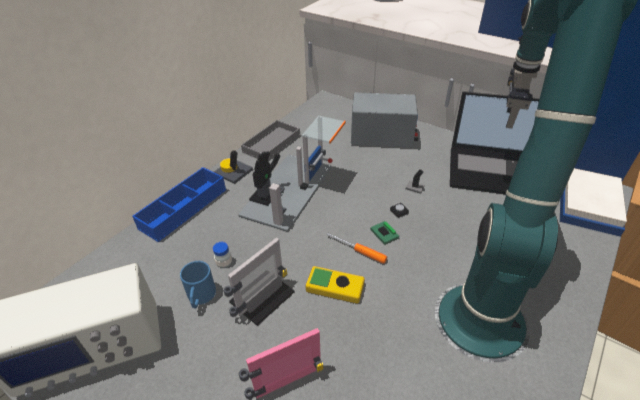

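View pics/top0.png

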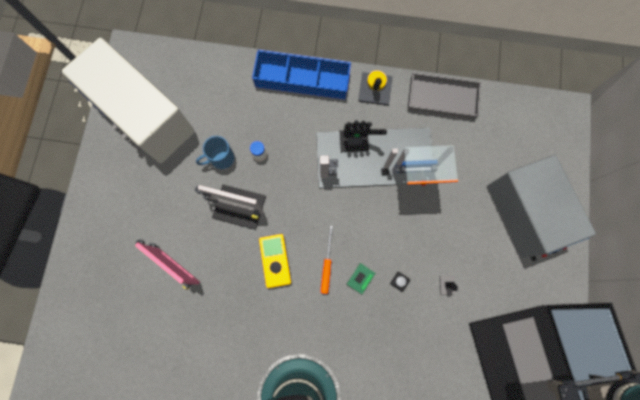

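View pics/wrist0.png

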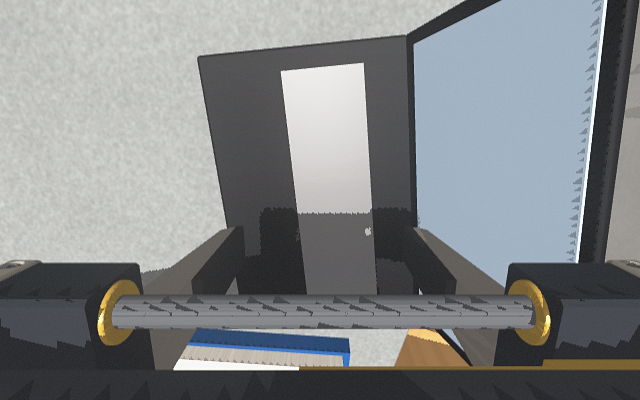

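```bash
cat > h.py <<'E'
from cell import robot, grip, kin, viewer
import numpy as np, cv2
from scipy.spatial.transform import Rotation as Ro
from scipy.optimize import least_squares
def toworld(info,p): return info['R'].T@(np.asarray(p)-info['t'])
def proj(info,X):
    c=info['R']@np.asarray(X)+info['t']; u=info['camera_matrix']@c; return u[:2]/u[2]
def save(cam,n):
    im=viewer.read_camera(cam); cv2.imwrite(f"pics/{n}.png",im[:,:,::-1]); return im
def rotd(pitch_axis_x, jaw):
    x=np.array(pitch_axis_x,float);x/=np.linalg.norm(x); y=np.array(jaw,float); y-=x*(x@y); y/=np.linalg.norm(y)
    return Ro.from_matrix(np.c_[x,y,np.cross(x,y)]).as_rotvec()
E
python3 - <<'E'
from h import *
for c in("top","side"):
    viewer.read_camera(c);i=viewer.camera_info(c)
    for n in ["cell","pin_low","pin_high","guard_mid","guard","knuckle_low","knuckle_high","keeper","rack","bolt_knob","bolt_tip","visor_edge","board","jar","mug","multimeter","finger","keypad","screwdriver"]:
        try:
            print(c,n,[(np.round(toworld(i,d['at'])).astype(int).tolist(),round(d['confidence'],2)) for d in viewer.pinpoint(n,c)[:3]])
        except Exception as e: print(n,e)
print(robot.observe()['t'])
E
```

```text
top cell [([674, -93, 0], 0.89), ([657, -5, 126], 0.56)]
top pin_low [([649, -5, 48], 0.89), ([669, -93, -2], 0.45)]
top pin_high [([658, -4, 127], 0.89)]
top guard_mid [([308, 408, 79], 0.82)]
top guard [([512, 269, 9], 0.9), ([308, 406, 2], 0.72)]
top knuckle_low [([521, 354, 26], 0.57), ([652, -1, 48], 0.57)]
top knuckle_high [([349, 492, 106], 0.93), ([523, 358, 118], 0.89)]
top keeper [([262, 358, 50], 0.68)]
top rack [([515, 266, 0], 0.83)]
top bolt_knob [([366, -384, -5], 0.27)]
top bolt_tip []
top visor_edge [([611, -259, 204], 0.92)]
top board [([352, -129, -1], 0.57)]
top jar [([690, 233, -5], 0.8), ([652, -1, 49], 0.47), ([387, -28, 1], 0.24)]
top mug [([657, 344, -1], 0.68), ([519, 357, 28], 0.35)]
top multimeter [([366, 125, 4], 0.74), ([660, 343, 1], 0.6), ([669, -94, 0], 0.24)]
top finger [([659, 344, 0], 0.7), ([367, -384, -3], 0.65), ([487, 202, 58], 0.46)]
top keypad [([360, -247, -1], 0.81)]
top screwdriver [([388, -28, 3], 0.76)]
side cell [([670, -93, -3], 0.78)]
side pin_low [([648, -1, 44], 0.58)]
side pin_high [([512, 266, 89], 0.65), ([647, -6, 128], 0.59)]
s
[... 290 characters left out ...]
, 107], 0.94), ([520, 360, 112], 0.72), ([612, -265, 205], 0.55)]
side keeper [([489, 200, 57], 0.79), ([264, 355, 46], 0.73), ([671, -186, 75], 0.29)]
side rack [([511, 266, -7], 0.79), ([346, -128, 2], 0.71)]
side bolt_knob [([648, -267, 73], 0.52)]
side bolt_tip [([672, -183, 75], 0.42), ([523, 359, 31], 0.18)]
side visor_edge [([610, -262, 204], 0.94), ([359, -246, -2], 0.63), ([685, 230, 0], 0.56)]
side board [([348, -128, 2], 0.56)]
side jar [([684, 230, 1], 0.67), ([611, -265, 204], 0.41)]
side mug [([655, 343, -2], 0.79)]
side multimeter [([647, -266, 73], 0.69), ([365, 131, 0], 0.62)]
side finger []
side keypad [([361, -247, -2], 0.74)]
side screwdriver [([389, -24, -3], 0.92)]
2.15
```

```bash
python3 - <<'E'
from h import *
s=robot.observe(); i=viewer.camera_info('wrist')
Rt=Ro.from_rotvec(s['tcp_rot']).as_matrix(); C=-i['R'].T@i['t']
print("cam in tool",Rt.T@(C-s['tcp_pos'])); print("cam axes in tool (rows x,y,z)\n",i['R']@Rt); print(Rt)
# robust fit of guard & cell
def fit(pairs,x0):
    f=lambda p:np.concatenate([ (np.r_[p[:2]+np.array([[np.cos(p[2]),-np.sin(p[2])],[np.sin(p[2]),np.cos(p[2])]])@np.array(a[:2]),a[2]+p[3]]-np.array(b)) for a,b in pairs])
    r=least_squares(f,x0,loss='soft_l1',f_scale=4); print(np.round(r.x,3),np.round(r.fun.reshape(-1,3),1).tolist());return r.x
fit([((0,0,90),(510,269,87)),((0,0,10),(512,269,9)),((0,0,10),(509,266,8)),((0,92,30),(521,354,26)),((0,92,30),(519,357,31)),((0,92,115),(523,358,118)),((0,92,115),(520,360,112)),((-14,-69,60),(489,200,57)),((0,0,0),(515,266,0)),((0,0,0),(511,266,-7))],[511,268,-.11,0])
fit([((0,0,0),(674,-93,0)),((0,0,0),(670,-93,-3)),((0,92,45),(649,-5,48)),((0,92,45),(648,-1,44)),((0,92,130),(658,-4,127)),((0,92,130),(647,-6,128)),((-90,-155,205),(611,-259,204)),((-90,-155,205),(610,-262,204)),((-56,-170,75),(648,-267,73)),((-14,-95,75),(672,-183,75))],[672,-93,.2,0])
for a in(-.12,-.12+np.pi):
  y=[np.cos(a),np.sin(a),0]; R=rotd([0,0,-1],y)
  for P in([511,268,250],[511,268,145]): print(a,kin.ik(P,R))
for a in(.2,.2+np.pi):
  y=[np.cos(a),np.sin(a),0]; R=rotd([0,0,-1],y); print(a,kin.ik([672,-93,240],R),kin.ik([610,-100,250],R))
E
```

```text
cam in tool [-169.66996062    0.30233553  -67.36980465]
cam axes in tool (rows x,y,z)
 [[ 5.81297828e-04  9.99999768e-01 -3.54842204e-04]
 [-2.43355211e-01  4.85636592e-04  9.69937114e-01]
 [ 9.69937062e-01 -4.77469639e-04  2.43355436e-01]]
[[-5.32844460e-07  2.74213762e-01 -9.61668765e-01]
 [-1.92645598e-05 -9.61668765e-01 -2.74213762e-01]
 [-1.00000000e+00  1.83800121e-05  5.79502728e-06]]
[ 5.10941e+02  2.66677e+02 -1.09000e-01 -1.93500e+00] [[0.9, -2.3, 1.1], [-1.1, -2.3, -0.9], [1.9, 0.7, 0.1], [-0.1, 4.1, 2.1], [1.9, 1.1, -2.9], [-2.1, 0.1, -4.9], [0.9, -1.9, 1.1], [0.5, -0.4, 1.1], [-4.1, 0.7, -1.9], [-0.1, 0.7, 5.1]]
[ 6.68661e+02 -9.21770e+01  1.99000e-01 -1.08900e+00] [[-5.3, 0.8, -1.1], [-1.3, 0.8, 1.9], [1.5, 3.0, -4.1], [2.5, -1.0, -0.1], [-7.5, 2.0, 1.9], [3.5, 4.0, 0.9], [-0.0, -2.9, -0.1], [1.0, 0.1, -0.1], [-0.7, -2.9, 0.9], [1.7, -5.1, -1.1]]
-0.12 [ 0.16115338  0.48625596 -0.93978417  1.70454804  0.42244342  1.16893248
 -1.01301206]
-0.12 [ 0.15417835  0.6418052  -0.95227006  1.80117873  0.60815556  1.02294433
 -1.15806614]
3.021592653589793 [ 0.34173187  0.70209168 -1.31678251  1.69557271  0.7031831   1.31186779
  1.90656193]
3.021592653589793 [ 0.32563966  0.89973744 -1.32718275  1.79241639  0.93147262  1.24404381
  1.74916275]
0.2 [ 0.54686273  0.60380187 -0.69919733  1.46511233  0.39994864  1.21824566
 -0.00357143] [ 0.59623712  0.4751537  -0.66766034  1.61436041  0.31382506  1.16186645
  0.05642567]
3.3415926535897933 [ 0.12530703  0.49645529 -0.05341876  1.49767603  0.02788857  1.14820443
 -2.8747059 ] [ 0.18794426  0.38645802 -0.10450806  1.64288845  0.0438129   1.11453227
 -2.86981278]
```

```bash
python3 - <<'E'
from h import *
q=kin.ik([150,-540,330],robot.observe()['tcp_rot']); print(q)
robot.goto_joints(q); s=robot.observe(); print(s['t'],s['tcp_pos'])
q=np.array(s['joints']); q[0]=-.45; robot.goto_joints(q); s=robot.observe(); print(s['t'],s['tcp_pos'])
a=-.109
R=rotd([0,0,-1],[np.cos(a),np.sin(a),0])
P=np.array([511,267,260.])+0
print(kin.ik(P,R))
robot.movep(P,R); s=robot.observe(); print(s['t'],s['tcp_pos'],s['joints'])
i=viewer.camera_info('wrist'); save('wrist','w1')
for n in["guard_mid","guard","knuckle_low","knuckle_high","keeper","rack"]:
    print(n,[(np.round(toworld(i,d['at']),1).tolist(),round(d['confidence'],2)) for d in viewer.pinpoint(n,'wrist')[:3]])
print(robot.observe()['t'])
E
```

```text
[ 1.25482483  0.21936955 -0.01752442  1.68400267  0.00404162  1.23823753
 -0.05662337]
2.7833 [ 150.04283933 -540.1060276   329.40394792]
5.75 [515.65957629 219.82865381 329.41803677]
[-0.55317657  0.29981258  0.01684935  1.73996622 -0.00557827  1.10186018
 -0.64355765]
6.3667 [511.5182236  266.45559927 260.36399894] [-0.55254037  0.29968458  0.01732592  1.73928188 -0.00523807  1.10243172
 -0.64131557]
guard_mid []
guard [([303.6, 404.7, -2.0], 0.87), ([650.3, -4.5, 45.8], 0.57)]
knuckle_low [([518.3, 355.1, 29.7], 0.67)]
knuckle_high [([516.9, 361.1, 112.4], 0.85)]
keeper [([487.1, 200.5, 61.5], 0.76), ([259.7, 359.5, 51.7], 0.63), ([361.2, 129.6, 3.6], 0.18)]
rack [([508.7, 269.1, -0.4], 0.88)]
6.7167
```

View pics/w1.png

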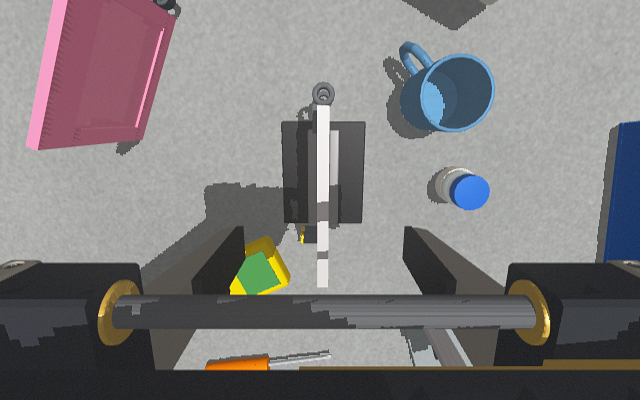

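```bash
python3 - <<'E'
from h import *
i=viewer.camera_info('wrist'); im=cv2.imread('pics/w1.png').astype(int)
print(im[60:120:4,323].tolist())
for r in(110,150,180,230,275): print(r,im[r,310:336].sum(1).tolist())
K=i['camera_matrix']
def ray(u,v,z):
    d=i['R'].T@np.linalg.solve(K,[u,v,1]); C=-i['R'].T@i['t']; return C+d*(z-C[2])/d[2]
for uv in((322.9,105),(322,287)): print(ray(*uv,170))
print(ray(323.5,92,133))
for P in([511,267,170],): print(proj(i,P))
E
```

```text
[[168, 169, 168], [168, 170, 170], [176, 177, 176], [177, 180, 179], [173, 177, 175], [178, 180, 181], [130, 125, 121], [61, 60, 60], [129, 124, 119], [155, 158, 157], [105, 103, 101], [113, 107, 103], [242, 242, 244], [241, 242, 244], [241, 242, 244]]
110 [286, 284, 347, 295, 294, 281, 256, 762, 734, 728, 728, 728, 728, 728, 730, 729, 731, 730, 740, 671, 513, 525, 529, 534, 520, 510]
150 [282, 284, 281, 282, 288, 285, 234, 758, 725, 721, 719, 719, 720, 721, 721, 722, 722, 726, 745, 410, 476, 560, 563, 571, 586, 598]
180 [276, 278, 275, 267, 272, 276, 225, 748, 717, 710, 709, 711, 711, 709, 711, 713, 712, 715, 739, 344, 524, 531, 546, 557, 564, 564]
230 [215, 209, 216, 215, 211, 209, 182, 617, 703, 692, 690, 689, 687, 688, 691, 689, 689, 695, 621, 517, 512, 510, 515, 523, 519, 528]
275 [509, 491, 490, 504, 519, 515, 496, 659, 683, 678, 675, 676, 677, 680, 680, 680, 683, 692, 565, 509, 512, 505, 502, 502, 507, 522]
[519.18421027 346.42535575 170.        ]
[500.87915207 187.36040204 170.        ]
[521.06653194 359.32472069 133.        ]
[323.52817656 202.30617561]
```

```bash
python3 - <<'E'
from h import *
a=-.1146; R=rotd([0,0,-1],[np.cos(a),np.sin(a),0])
robot.servo_line([510,266.9,200],150,R)
robot.servo_line([510,266.9,135],120)
print(robot.observe()['contact_force'])
grip(0.0,50); s=robot.observe(); print(s['t'],s['grip_width'],s['contact_force'],s['tcp_pos'])
robot.servo_line([510,266.9,230],150)
s=robot.observe(); print(s['t'],s['grip_width'],s['contact_force'],s['wrist_torque'],s['tcp_pos'])
i=viewer.camera_info('wrist'); save('wrist','w2')
for n in["knuckle_low","knuckle_high","keeper","guard_mid"]:
    print(n,[(np.round(toworld(i,d['at']),1).tolist(),round(d['confidence'],2)) for d in viewer.pinpoint(n,'wrist')[:3]])
save('side','s2')
E
```

```text
[ 0.32990009 -0.39568399 -0.44972136]
9.1667 0.10340042490336558 [ 0.59484557 -0.11749363 -0.31038814] [509.93594153 266.90921201 134.97395657]
9.95 0.10733220751434787 [-0.1422546  -0.43987309 -5.63253105] [-0.03469543 -0.06241347 -0.01801864] [509.15889946 266.4055691  228.7981854 ]
knuckle_low [([516.4, 354.2, 117.9], 0.86)]
knuckle_high [([517.5, 362.7, 210.7], 0.72)]
keeper [([262.6, 360.2, 52.4], 0.64), ([659.3, 346.0, 0.9], 0.6)]
guard_mid [([306.3, 404.4, 79.0], 0.85)]
```

View pics/w2.png

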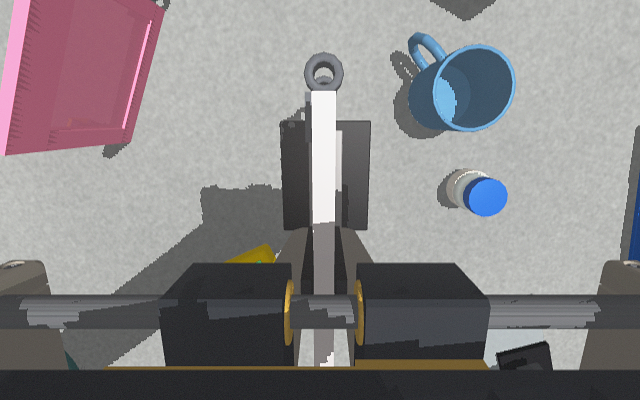

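View pics/s2.png

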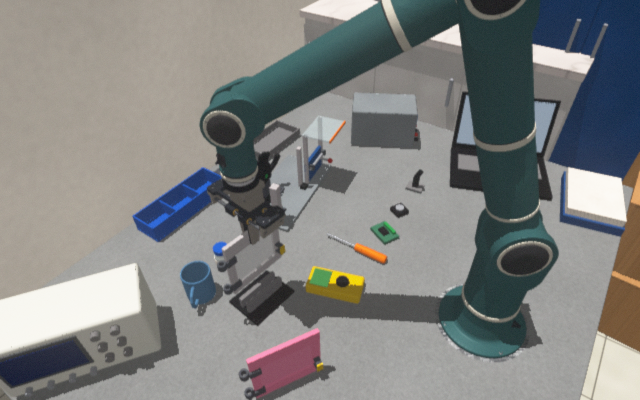

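```bash
python3 - <<'E'
from h import *
s=robot.observe(); Rt=Ro.from_rotvec(s['tcp_rot']).as_matrix(); i=viewer.camera_info('wrist')
print(s['tcp_pos'],s['t'])
for n,p in dict(railend=(-35,0,-80),railL=(-35,-5,-80),railR=(-35,5,-80),khtop=(2,0,-92),khbot=(20,0,-92),kltop=(87,0,-92),klbot=(105,0,-92),kh_out=(2,0,-102.5)).items():
    print(n,proj(i,s['tcp_pos']+Rt@np.array(p)))
im=cv2.imread('pics/w2.png'); cv2.imwrite('pics/w2z.png',cv2.resize(im[40:120,280:370],None,fx=8,fy=7,interpolation=cv2.INTER_NEAREST))
E
```

```text
[509.68538848 266.70526519 229.16645404] 10.25
railend [324.52016058  89.46516146]
railL [312.21870761  89.46121807]
railR [336.82256522  89.46910515]
khtop [324.40067908  71.85914078]
khbot [324.34764671  76.72405509]
kltop [324.21721773  88.68893141]
klbot [324.19326816  90.88593989]
kh_out [324.42372864  49.56386315]
```

View pics/w2z.png

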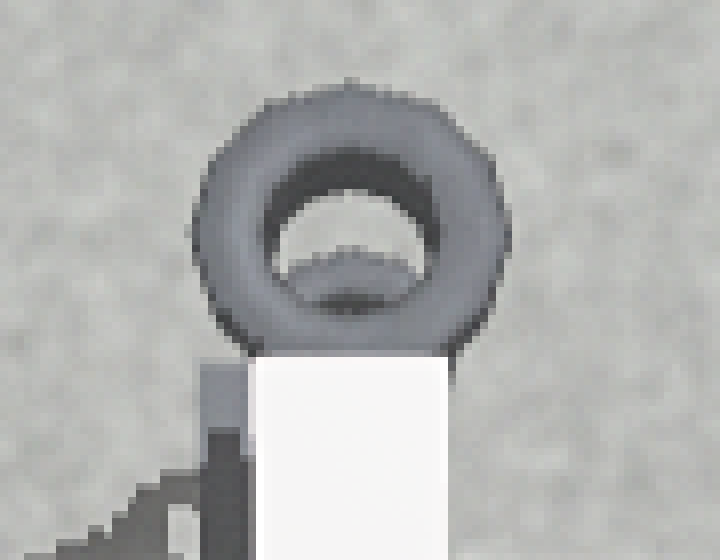

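```bash
python3 - <<'E'
from h import *
a=.199; ex=np.array([np.cos(a),np.sin(a),0]); ey=np.array([-np.sin(a),np.cos(a),0]); O=np.array([669,-92,0.])
R=rotd([0,0,-1],ex); P=O-110*ex+np.array([0,0,225])
print(kin.ik(P,R))
robot.movep(P,R); robot.hold(.3); s=robot.observe(); print(s['t'],s['tcp_pos'],s['joints'],s['grip_width'])
i=viewer.camera_info('wrist'); save('wrist','w3')
for n in["pin_low","pin_high","cell","visor_edge","bolt_knob","knuckle_high","bolt_tip"]:
    print(n,[(np.round(toworld(i,d['at']),1).tolist(),round(d['confidence'],2)) for d in viewer.pinpoint(n,'wrist')[:3]])
save('top','t3');save('side','s3')
print({k:np.round(proj(i,O+p[0]*ex+p[1]*ey+[0,0,p[2]]),1) for k,p in dict(ph=(0,92,130),pht=(0,92,152),pl=(0,92,45),post=(-12,108,162),post2=(12,108,162),p3=(-12,132,162),p4=(12,132,162)).items()})
E
```

```text
[ 0.01029116  0.32426709  0.16265275  1.79602687 -0.06036196  1.02609838
  0.39490965]
11.9833 [ 561.33755152 -112.98986709  224.99490399] [ 0.00931636  0.32427588  0.16227991  1.79600399 -0.06037992  1.02605853
  0.39481847] 0.1083660631970132
pin_low [([651.2, -6.7, 47.1], 0.76)]
pin_high [([652.0, -2.2, 132.1], 0.72), ([539.8, -19.8, 210.7], 0.47)]
cell [([668.2, -93.8, -4.1], 0.59)]
visor_edge [([542.1, -19.5, 204.4], 0.74)]
bolt_knob []
knuckle_high [([543.8, -20.8, 209.1], 0.96)]
bolt_tip []
{'ph': array([461.7,  91.2]), 'pht': array([474.5,  88.3]), 'pl': array([427.6,  98.7]), 'post': array([466.6,  62.2]), 'post2': array([501.5,  62.3]), 'p3': array([470.6,  23.7]), 'p4': array([506.4,  23.7])}
```

View pics/w3.png

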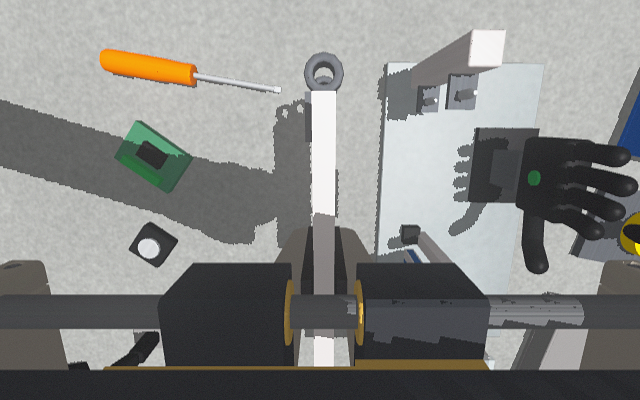

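View pics/s3.png

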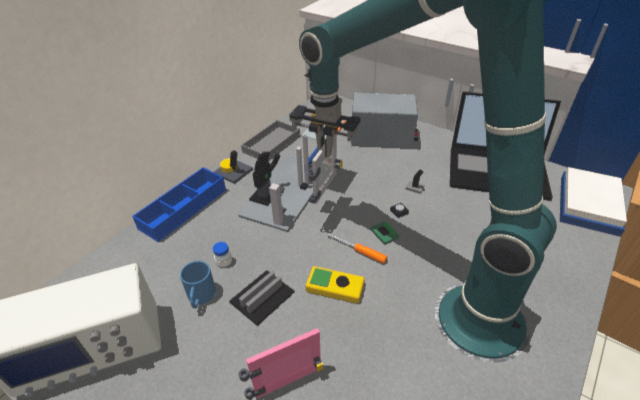

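```bash
python3 - <<'E'
from h import *
im=cv2.imread('pics/w3.png'); cv2.imwrite('pics/w3z.png',cv2.resize(im[20:120,380:520],None,fx=5.5,fy=5.5,interpolation=cv2.INTER_NEAREST))
E
```

```text
(no output)
```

View pics/w3z.png

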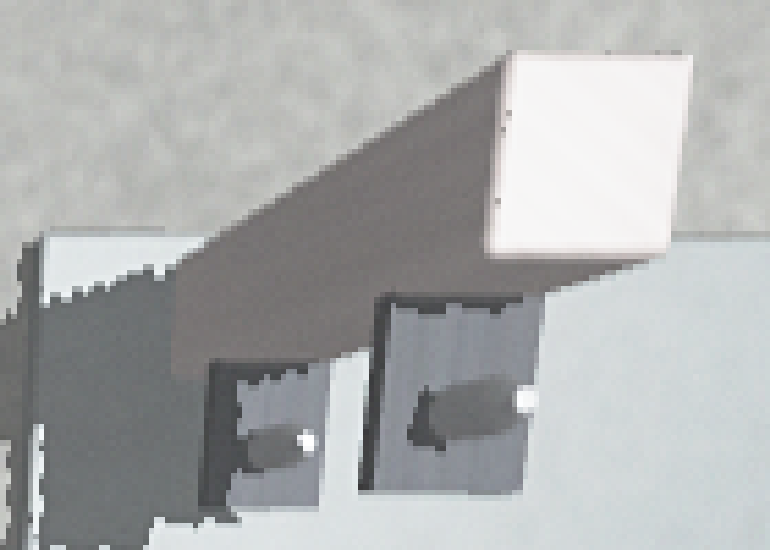

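```bash
cat >> h.py <<'E'
def cellpt(p,X): 
    c,s=np.cos(p[2]),np.sin(p[2]); return np.array([p[0]+c*X[0]-s*X[1],p[1]+s*X[0]+c*X[1],X[2]])
E
python3 - <<'E'
from h import *
i=viewer.camera_info('wrist'); im=cv2.imread('pics/w3.png')
z=lambda u,v:(380+u/5.5-.5,20+v/5.5-.5)
pts=[((0,92,67),z(309,442)),((0,92,152),z(526,400)),((-11,80,130),z(373,490)),((11,80,130),z(523,492)),((0,120,162),z(590.5,154)),((11,80,45),z(319,507))]
g=im.astype(int).sum(2)
edge=[]
for r in range(80,260,8):
    print(r,g[r,374:396].tolist()) if r%40==0 else 0
f=lambda p:np.concatenate([proj(i,cellpt(p,X))-uv for X,uv in pts])
r=least_squares(f,[669,-92,.2],loss='soft_l1'); print(r.x,r.fun.reshape(-1,2).round(1).tolist())
f2=lambda p:np.r_[f(p),(p[2]-.199)/.02]
r=least_squares(f2,[669,-92,.2],loss='soft_l1'); print(r.x,r.fun.round(1).tolist())
p=r.x
print(cellpt(p,(0,92,0)))
for x in(-90,-60,-30,-20,-10,0): print(x,proj(i,cellpt(p,(x,100,12))),proj(i,cellpt(p,(x,-60,12))))
E
```

```text
80 [590, 579, 569, 579, 426, 310, 328, 326, 321, 327, 323, 289, 299, 323, 342, 338, 342, 338, 349, 344, 340, 346]
120 [580, 598, 602, 586, 581, 581, 535, 320, 318, 284, 415, 614, 698, 624, 290, 702, 694, 695, 633, 631, 635, 632]
160 [575, 571, 564, 585, 536, 321, 322, 288, 454, 658, 678, 675, 671, 678, 675, 675, 672, 672, 672, 674, 677, 680]
200 [577, 592, 429, 313, 319, 290, 477, 667, 670, 669, 663, 664, 666, 664, 667, 661, 664, 664, 665, 663, 664, 663]
240 [576, 292, 288, 260, 496, 665, 646, 643, 640, 641, 646, 645, 646, 659, 463, 309, 314, 317, 315, 323, 320, 325]
[ 6.70724146e+02 -9.48588711e+01  2.04228321e-01] [[-0.3, -0.4], [0.2, -0.7], [0.0, 1.1], [-0.0, 0.6], [-0.1, -0.7], [0.1, 0.8]]
[ 6.70481391e+02 -9.49042344e+01  2.01591558e-01] [-0.3, -0.4, 0.2, -0.7, 0.0, 1.1, -0.1, 0.6, 0.1, -0.7, 0.1, 0.8, 0.1]
[652.06033152  -4.7673132    0.        ]
-90 [341.95736858  95.6312894 ] [340.46891886 226.63177681]
-60 [367.82730339  95.56714157] [363.85373939 226.58895867]
-30 [393.70386636  95.5029773 ] [387.24397579 226.54613061]
-20 [402.33086071  95.48158556] [395.04192511 226.53185239]
-10 [410.95859191  95.46019199] [402.84047648 226.51757306]
0 [419.58706004  95.4387966 ] [410.63962995 226.50329263]
```

```bash
cat >> h.py <<'E'
YAW=.199; EX=np.array([np.cos(YAW),np.sin(YAW),0]); EY=np.array([-np.sin(YAW),np.cos(YAW),0])
O=np.array([652.06,-4.77,0])-92*EY
RD=rotd([0,0,-1],EX)
def W(x,y,z): return O+x*EX+y*EY+np.array([0,0,z])
E
python3 - <<'E'
from h import *
robot.servo_line(W(-110,.6,192),150,RD)
robot.servo_line(W(-20,.6,192),100)
robot.hold(.2); s=robot.observe(); print(s['t'],s['tcp_pos'],W(-20,.6,192),s['contact_force'])
i=viewer.camera_info('wrist'); save('wrist','w4'); im=cv2.imread('pics/w4.png')
cv2.imwrite('pics/w4z.png',cv2.resize(im[20:130,290:410],None,fx=5,fy=5,interpolation=cv2.INTER_NEAREST))
print({k:np.round(proj(i,W(*p)),1) for k,p in dict(pht=(0,92,152),plt=(0,92,67)).items()})
E
```

```text
14.1 [650.1844784  -98.60343019 192.21647794] [650.52349454 -98.3199821  192.        ] [-0.11524207 -0.22876399 -4.04906765]
{'pht': array([356.7,  82.1]), 'plt': array([347.1,  93.7])}
```

View pics/w4z.png

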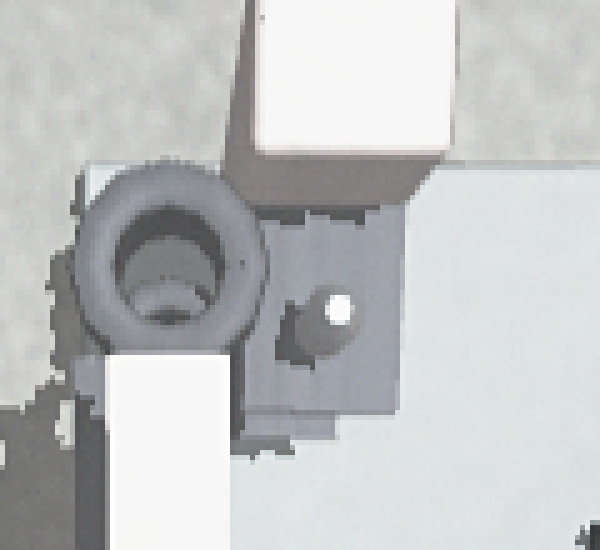

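View pics/w4.png

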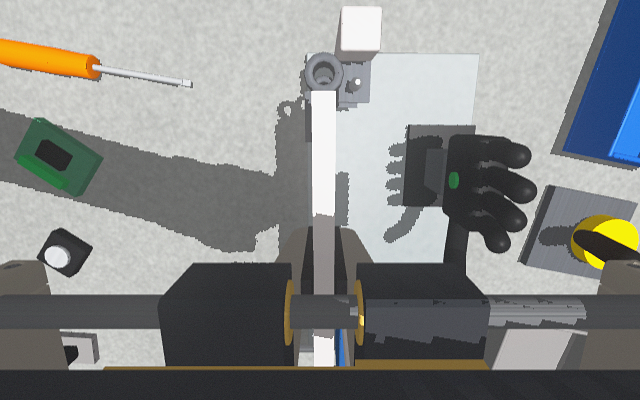

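```bash
python3 - <<'E'
from h import *
robot.servo_line(W(1.1,1.2,192),60)
robot.servo_line(W(1.1,1.2,178),60)
robot.hold(.15); s=robot.observe(); d=s['tcp_pos']-O; print(s['t'],d@EX,d@EY,d[2],s['contact_force'])
i=viewer.camera_info('wrist'); save('wrist','w5'); im=cv2.imread('pics/w5.png')
cv2.imwrite('pics/w5z.png',cv2.resize(im[40:110,290:360],None,fx=8,fy=8,interpolation=cv2.INTER_NEAREST))
save('side','s5'); 
im=cv2.imread('pics/s5.png');cv2.imwrite('pics/s5z.png',cv2.resize(im[100:240,230:370],None,fx=4,fy=4))
E
```

```text
15.1833 1.244996237257252 1.1297938451250802 178.22684576902768 [-0.90681957 -0.25389088 -3.44784438]
```

View pics/w5z.png

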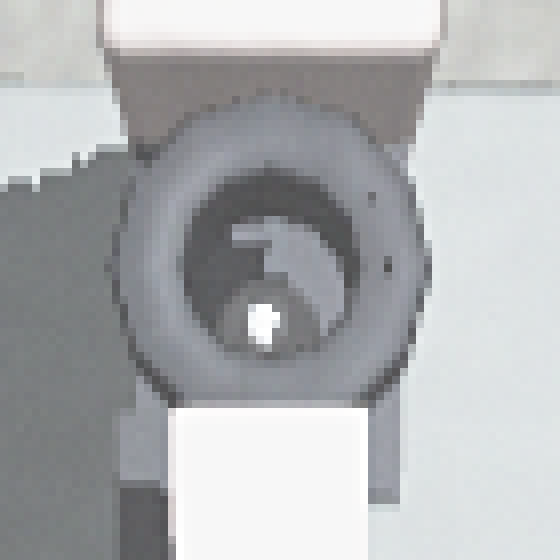

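View pics/s5z.png

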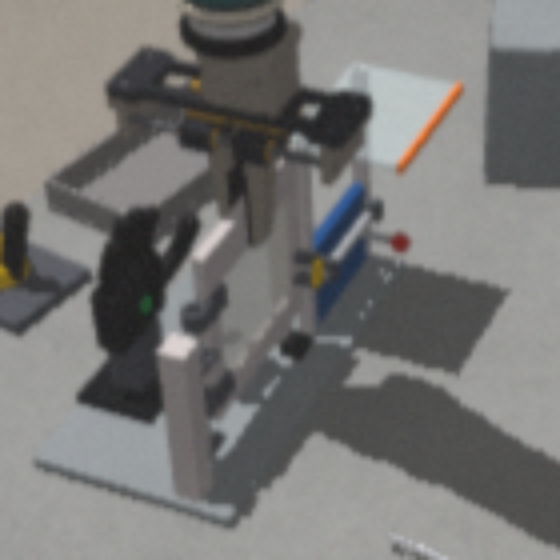

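```bash
python3 - <<'E'
from h import *
def st():
    s=robot.observe(); d=s['tcp_pos']-O; f=s['contact_force']; print(round(s['t'],2),np.round([d@EX,d@EY,d[2]],2),np.round([f@EX,f@EY,f[2]],1),np.round(s['wrist_torque'],2),round(s['grip_width'],3)); return f
for z in(172,166,160,156,153,151,150):
    robot.servo_line(W(.6,.7,z),40); f=st()
    if f[2]>8 or np.hypot(f[0],f[1])>12: break
save('wrist','w6'); save('side','s6'); save('top','t6')
im=cv2.imread('pics/s6.png');cv2.imwrite('pics/s6z.png',cv2.resize(im[100:240,230:370],None,fx=4,fy=4))
im=cv2.imread('pics/w6.png');cv2.imwrite('pics/w6z.png',cv2.resize(im[30:130,280:380],None,fx=5,fy=5))
E
```

```text
15.58 [  0.23   0.77 171.49] [-0.  -0.3 -3.3] [-0.06 -0.17 -0.02] 0.103
15.88 [  0.3    0.83 165.47] [ 0.5  0.3 -4.6] [-0.01 -0.09 -0.05] 0.102
16.18 [  0.3    0.82 159.54] [ 0.5 -0.6 -3.6] [-0.07 -0.14  0.02] 0.106
16.43 [  0.38   0.75 155.66] [-1.  -0.1 -4.5] [-0.04 -0.09 -0.  ] 0.105
16.68 [  0.44   0.77 152.72] [-0.4 -0.3 -4.4] [ 0.01 -0.11 -0.01] 0.105
16.93 [  0.51   0.75 150.87] [-0.4  0.6 -3.8] [-0.05 -0.11  0.01] 0.106
17.18 [  0.62   0.69 150.05] [-0.2  0.1 -3.8] [-0.04 -0.12  0.03] 0.104
```

View pics/s6z.png

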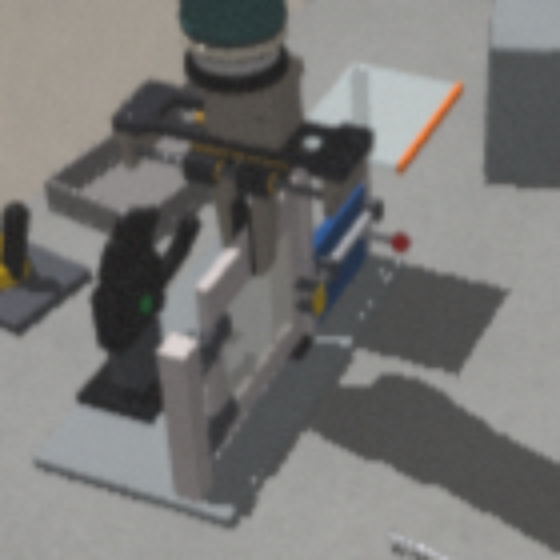

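View pics/w6z.png

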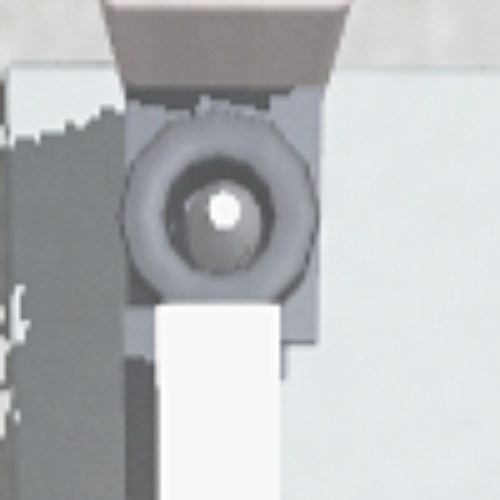

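Pins are through the bores: in the zoom the pin tip is at (224,210), in the middle of the bore. There is no side force, and I don't feel the seat yet, so I'll go down until contact.

```bash
python3 - <<'E'
from h import *
def st():
    s=robot.observe(); d=s['tcp_pos']-O; f=s['contact_force']; print(round(s['t'],2),np.round([d@EX,d@EY,d[2]],2),np.round([f@EX,f@EY,f[2]],1),np.round(s['wrist_torque'],2),round(s['grip_width'],3)); return f
for z in(149,148,147,146,145,144,143):
    robot.servo_line(W(.6,.7,z),30); f=st()
    if f[2]>3: break
E
```

```text
17.58 [  0.83   0.54 149.78] [-1.8 -0.1  2.1] [0.2  0.34 0.06] 0.108
17.83 [  0.95   0.52 149.74] [-2.7  0.6  7.1] [0.25 0.94 0.06] 0.113
```

```bash
python3 - <<'E'
from h import *
robot.servo_line(W(.6,.7,149.3),30)
grip(0.35); robot.servo_line(W(.6,.7,240),200)
robot.hold(.1);s=robot.observe(); print(s['t'],s['tcp_pos'],s['joints'],s['contact_force'])
i=viewer.camera_info('wrist'); save('wrist','w7'); 
for n in["bolt_knob","guard_mid","keeper","knuckle_high","pin_high"]:
    print(n,[(np.round(toworld(i,d['at']),1).tolist(),round(d['confidence'],2)) for d in viewer.pinpoint(n,'wrist')[:3]])
i=viewer.camera_info('side');save('side','s7')
for n in["bolt_knob","guard_mid","keeper","bolt_tip","visor_edge"]:
    print(n,[(np.round(toworld(i,d['at']),1).tolist(),round(d['confidence'],2)) for d in viewer.pinpoint(n,'side')[:3]])
im=cv2.imread('pics/s7.png');cv2.imwrite('pics/s7z.png',cv2.resize(im[100:240,230:370],None,fx=4,fy=4))
print("expected", W(0,0,105),W(-14,-69,75),W(-56,-170,75),W(-90,-155,205),W(-14,-95,75))
print(robot.observe()['t'])
E
```

```text
19.2917 [669.50636699 -93.95355509 237.81580716] [-0.02127966  0.49309202  0.15951177  1.51490753 -0.08260892  1.14378412
  0.35309097] [0.56289618 0.05705592 0.39752735]
bolt_knob [([390.3, -21.8, 0.3], 0.69)]
guard_mid []
keeper [([357.4, -244.5, -3.3], 0.61)]
knuckle_high [([650.4, 1.0, 132.5], 0.84)]
pin_high [([656.4, 2.3, 126.6], 0.64)]
bolt_knob [([645.8, -265.8, 74.2], 0.47)]
guard_mid [([671.5, -96.5, 101.0], 0.86), ([306.6, 410.8, 81.8], 0.6)]
keeper [([257.6, 356.8, 47.3], 0.81), ([669.8, -163.1, 71.5], 0.59), ([360.0, -247.0, -0.9], 0.42)]
bolt_tip []
visor_edge [([609.7, -263.4, 206.9], 0.72)]
expected [670.24740318 -94.95435765 105.        ] [ 670.16424897 -165.3602742    75.        ] [ 648.95973484 -272.6699596    75.        ] [ 612.66539563 -264.68741986  205.        ] [ 675.30416726 -190.84715789   75.        ]
19.8917
```

View pics/s7z.png

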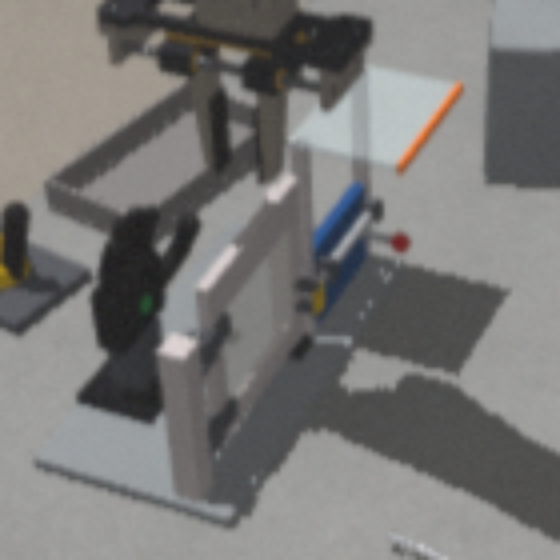

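View pics/w7.png

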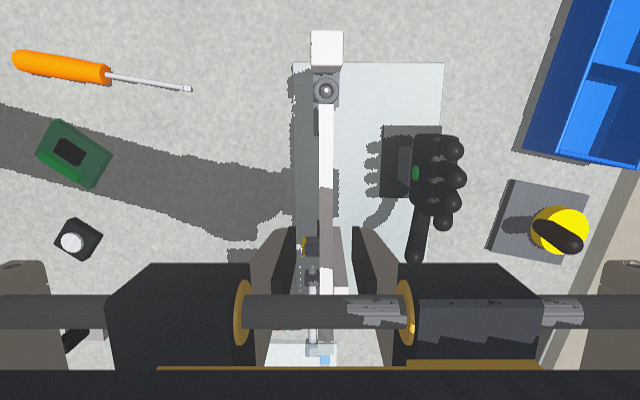

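```bash
cat >> h.py <<'E'
T=np.radians(44); DIR=np.sin(T)*EX-np.cos(T)*np.array([0,0,1.]); RT=rotd(DIR,EY)
E
python3 - <<'E'
from h import *
for nm,sg in(('+',1),('-',-1)):
    R=rotd(DIR,sg*EY)
    k=W(-56,-170,75)+14*DIR; k2=k+47*EY
    for P in(k-170*DIR,k,k2): print(nm,kin.ik(P,R))
im=viewer.read_camera('side'); i=viewer.camera_info('side'); hsv=cv2.cvtColor(im,cv2.COLOR_RGB2HSV)
m=((hsv[...,0]<8)|(hsv[...,0]>172))&(hsv[...,1]>120); m[:140]=0;m[190:]=0;m[:,:315]=0;m[:,345:]=0
v,u=np.nonzero(m); print(u.mean(),v.mean(),len(u)); uv=(u.mean(),v.mean())
d=i['R'].T@np.linalg.solve(i['camera_matrix'],[*uv,1]); C=-i['R'].T@i['t']; X=C+d*(75-C[2])/d[2]; print(X,(X-O)@EX,(X-O)@EY)
E
```

```text
+ [ 1.59451229  0.60467201 -1.05691964  2.08992847 -0.36403848  0.24636614
  2.86150895]
+ [ 1.35826659  1.03918604 -1.08998181  1.95630756  1.61315572  0.23510285
  1.03961604]
+ [ 1.4271391   1.25916253 -1.33198085  2.03113165  1.84872798  0.53435393
  0.91842527]
- [ 1.12706829  0.38395618 -0.44617804  2.11464931 -1.19449734  0.47382008
  0.41858603]
- [ 1.46257238  1.28623049 -1.33868635  1.95126773  1.69895375  0.52319882
 -2.01191994]
- [ 1.4271391   1.25916253 -1.33198085  2.03113165  1.84872798  0.53435393
 -2.22316738]
329.6666666666667 160.11111111111111 9
[ 644.87616504 -268.82758462   75.        ] -59.24338366240795 -165.42617771325416
```

```bash
python3 - <<'E'
from h import *
for sg in(1,-1):
 for t in(42,47,51):
  for az in(.3,.45,.6):
   T=np.radians(t); x=np.cos(az)*np.sin(T)*EX+np.sin(az)*np.sin(T)*EY-np.cos(T)*np.array([0,0,1.])
   print(sg,t,az,round(np.degrees(np.arctan(np.tan(T)*np.cos(az)))))
   for y,b in((-170,180),(-170,0),(-123,0)):
      q=kin.ik(W(-57,y,75)+(14-b)*x,rotd(x,sg*EY)); print('   ',None if q is None else q.round(2))
E
```

```text
1 42 0.3 41
    [ 1.7   0.94 -1.33  1.85  0.39  0.64  2.26]
    [ 1.25  0.93 -0.88  1.82 -0.04  0.32  2.61]
    [ 1.25  0.92 -0.93  1.91  0.1   0.24  2.44]
1 42 0.45 39
    [ 1.66  1.02 -1.33  1.73  0.38  0.81  2.3 ]
    [ 1.22  0.94 -0.83  1.74 -0.16  0.47  2.72]
    [ 1.14  0.86 -0.76  1.84 -0.39  0.41  2.88]
1 42 0.6 37
    [ 1.6   1.08 -1.34  1.6   0.38  0.97  2.3 ]
    [ 1.14  0.92 -0.72  1.67 -0.29  0.64  2.81]
    [ 1.15  0.9  -0.77  1.76 -0.28  0.55  2.77]
1 47 0.3 46
    [ 1.76  1.01 -1.33  1.88  0.34  0.59  2.39]
    [ 1.39  1.09 -1.06  1.83  0.34  0.3   2.37]
    [ 1.39  1.1  -1.11  1.92  0.63  0.24  2.06]
1 47 0.45 44
    [ 1.71  1.08 -1.34  1.75  0.33  0.78  2.42]
    [ 1.48  1.37 -1.35  1.74  0.86  0.63  2.01]
    [ 1.25  0.96 -0.88  1.85 -0.33  0.38  2.92]
1 47 0.6 42
    [ 1.64  1.14 -1.34  1.61  0.33  0.95  2.42]
    [ 1.25  1.02 -0.85  1.66 -0.21  0.62  2.83]
    [ 1.44  1.37 -1.35  1.75  0.77  0.68  2.04]
1 51 0.3 50
    [ 1.8   1.07 -1.34  1.9   0.31  0.56  2.49]
    [ 1.51  1.32 -1.28  1.84  0.91  0.4   1.98]
    [ 1.51  1.35 -1.33  1.93  1.2   0.39  1.69]
1 51 0
[... 1022 characters left out ...]
1.79 -1.24  0.83  0.44]
    [ 0.96  0.78 -0.44  1.86 -1.04  0.57  0.33]
-1 47 0.6 42
    [ 0.74  0.64  0.2   1.67 -1.01  1.24  0.25]
    [ 0.65  0.8   0.04  1.71 -1.15  0.97  0.32]
    [ 0.63  0.76  0.01  1.8  -1.19  0.9   0.36]
-1 51 0.3 50
    [ 0.84  0.52  0.1   1.96 -1.24  1.    0.56]
    [ 1.01  0.81 -0.44  1.87 -1.26  0.54  0.6 ]
    [ 1.12  0.84 -0.65  1.95 -1.25  0.38  0.64]
-1 51 0.45 48
    [ 0.81  0.6   0.15  1.82 -1.14  1.15  0.45]
    [ 1.02  0.85 -0.45  1.78 -1.01  0.65  0.38]
    [ 0.98  0.81 -0.45  1.87 -1.14  0.61  0.48]
-1 51 0.6 46
    [ 0.79  0.68  0.18  1.67 -1.05  1.28  0.35]
    [ 0.7   0.82  0.01  1.7  -1.19  1.    0.41]
    [ 0.68  0.78 -0.03  1.8  -1.23  0.94  0.46]
```

```bash
cat >> h.py <<'E'
T=np.radians(53); AZ=.6
DIR=np.cos(AZ)*np.sin(T)*EX+np.sin(AZ)*np.sin(T)*EY-np.cos(T)*np.array([0,0,1.]); RT=rotd(DIR,-EY)
def KN(y,b): return W(-57,y,75)+(10-b)*DIR
def st():
    s=robot.observe(); d=s['tcp_pos']-O; f=s['contact_force']; print(round(s['t'],2),np.round([d@EX,d@EY,d[2]],2),np.round([f@EX,f@EY,f[2]],1),np.round(s['joints'],2),round(s['grip_width'],3)); return f
E
python3 - <<'E'
from h import *
robot.servo_line(W(0,0,300),200)
robot.servo_line(W(-190,-60,300),200); st()
for y,b in((-168,170),(-168,0),(-120,0),(-120,150)): print(kin.ik(KN(y,b),RT))
grip(.45)
robot.movep(KN(-168,170),RT); robot.hold(.1); st()
save('wrist','w8'); save('side','s8'); save('top','t8')
a=cv2.imread('pics/s8.png')[60:260,200:460]; b=cv2.imread('pics/t8.png')[80:280,320:580]
cv2.imwrite('pics/c8.png',cv2.resize(np.hstack([a,b]),None,fx=1.5,fy=1.5))
E
```

```text
21.54 [-188.89  -59.27  299.76] [ 0.1 -0.1 -0.4] [ 0.12  0.18  0.21  1.8  -0.04  1.16  0.55] 0.352
[ 0.67230504  0.71700224  0.35922019  1.68515123 -1.17086929  1.37790948
  0.44588627]
[ 0.61052146  0.83451448  0.14971089  1.71583635 -1.29093327  1.10525034
  0.49351762]
[ 0.99991701  0.85249397 -0.44807959  1.78564175 -0.96698468  0.74209942
  0.33890873]
[ 0.63310223  0.66723994  0.31355563  1.80887694 -1.20003133  1.28415543
  0.48274555]
23.03 [-160.1  -238.23  173.14] [ 0.5 -0.1  0.9] [ 0.67  0.71  0.36  1.68 -1.17  1.38  0.45] 0.449
```

View pics/c8.png

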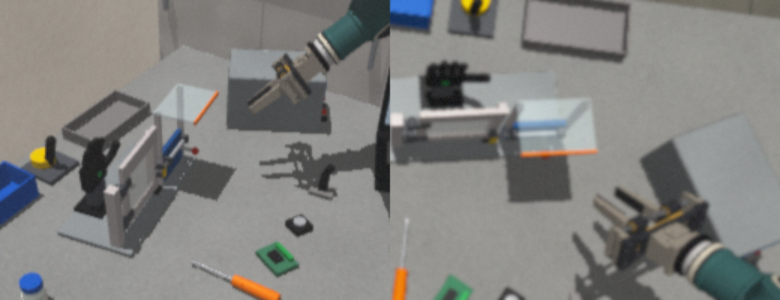

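View pics/w8.png

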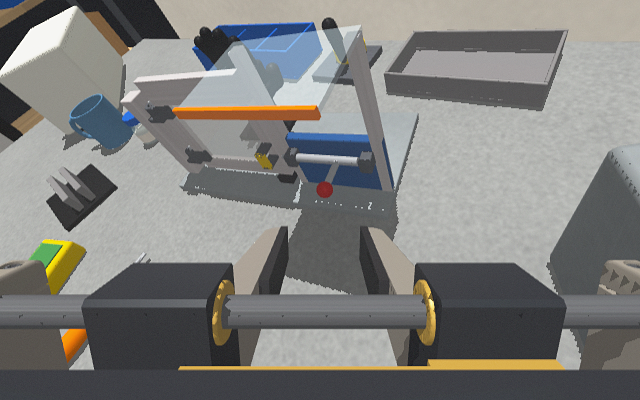

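```bash
python3 - <<'E'
from h import *
i=viewer.camera_info('wrist'); im=cv2.cvtColor(cv2.imread('pics/w8.png'),cv2.COLOR_BGR2HSV)
m=((im[...,0]<8)|(im[...,0]>172))&(im[...,1]>150); m[:175]=0;m[205:]=0;m[:,:305]=0;m[:,345:]=0
v,u=np.nonzero(m); uv=(u.mean(),v.mean()); print(uv,len(u),proj(i,W(-56,-170,75)))
C=-i['R'].T@i['t']; d=i['R'].T@np.linalg.solve(i['camera_matrix'],[*uv,1])
X=C+d*(75-C[2])/d[2]; print((X-O)@EX,(X-O)@EY)
# keeper / bolt geometry check
for p in((-14,-69,75),(-14,-95,75),(-90,-155,205)): print(p,proj(i,W(*p)))
for t in(46,48,50):
  for az in(.5,.6,.7):
    T=np.radians(t);D=np.cos(az)*np.sin(T)*EX+np.sin(az)*np.sin(T)*EY-np.cos(T)*np.array([0,0,1.])
    print(t,az,[ (lambda q:None if q is None else q.round(2).tolist())(kin.ik(W(-57,y,75)+10*D,rotd(D,-EY))) for y in(-170,-122)])
E
```

```text
(np.float64(324.2233502538071), np.float64(189.3451776649746)) 197 [326.69264534 187.43513647]
-58.8000939928811 -168.0920158070905
(-14, -69, 75) [266.6425865  153.68295701]
(-14, -95, 75) [283.69108519 154.70346216]
(-90, -155, 205) [239.55036998 114.78281154]
46 0.5 [[0.68, 0.76, -0.01, 1.76, -1.18, 0.86, 0.37], [0.63, 0.72, -0.01, 1.86, -1.26, 0.81, 0.42]]
46 0.6 [[0.48, 0.8, 0.28, 1.72, -1.26, 1.08, 0.36], [0.49, 0.75, 0.2, 1.81, -1.27, 0.99, 0.39]]
46 0.7 [[0.47, 0.83, 0.31, 1.66, -1.21, 1.16, 0.3], [0.43, 0.78, 0.28, 1.76, -1.24, 1.09, 0.32]]
48 0.5 [[0.7, 0.77, -0.01, 1.77, -1.21, 0.89, 0.42], [0.81, 0.75, -0.23, 1.85, -1.17, 0.73, 0.41]]
48 0.6 [[0.51, 0.81, 0.25, 1.72, -1.28, 1.09, 0.4], [0.53, 0.76, 0.16, 1.81, -1.28, 0.99, 0.43]]
48 0.7 [[0.49, 0.84, 0.3, 1.66, -1.23, 1.18, 0.33], [0.46, 0.79, 0.25, 1.76, -1.25, 1.11, 0.36]]
50 0.5 [[0.71, 0.79, -0.01, 1.77, -1.25, 0.91, 0.47], [0.82, 0.76, -0.23, 1.86, -1.21, 0.75, 0.47]]
50 0.6 [[0.55, 0.82, 0.21, 1.72, -1.28, 1.1, 0.44], [0.66, 0.77, -0.01, 1.81, -1.22, 0.93, 0.43]]
50 0.7 [[0.51, 0.86, 0.28, 1.65, -1.24, 1.2, 0.37], [0.5, 0.81, 0.22, 1.75, -1.26, 1.12, 0.4]]
```

```bash
sed -i 's/np.radians(53); AZ=.6/np.radians(50); AZ=.65/; s/W(-57,y,75)+(10-b)/W(-58,y,75)+(10-b)/' h.py; python3 - <<'E'
from h import *
robot.servo_line(KN(-168.5,150),120,RT); st()
for b in(90,45,20,0):
    robot.servo_line(KN(-168.5,b),100); f=st()
    if np.linalg.norm(f)>8: print('STOP');break
robot.hold(.1)
i=viewer.camera_info('wrist');save('wrist','w9'); save('side','s9')
im=cv2.imread('pics/w9.png')
a=cv2.imread('pics/s9.png')[60:260,230:490]
cv2.imwrite('pics/c9.png',np.vstack([im,cv2.resize(a,None,fx=640/260,fy=1)]))
E
```

```text
23.51 [-142.17 -232.14  165.64] [-0.3 -0.4  0.5] [ 0.62  0.72  0.37  1.65 -1.13  1.36  0.35] 0.446
24.26 [-106.94 -205.94  126.37] [-0.6  0.   0.3] [ 0.58  0.77  0.33  1.68 -1.19  1.28  0.38] 0.45
24.86 [ -79.27 -184.51   97.17] [-0.  -0.4  0.6] [ 0.55  0.8   0.29  1.69 -1.22  1.21  0.39] 0.448
25.26 [ -63.83 -172.4    81.04] [-0.3 -0.3  0.4] [ 0.55  0.82  0.25  1.69 -1.24  1.17  0.4 ] 0.45
25.61 [ -51.79 -163.35   68.35] [ 0.2  0.2 -0.4] [ 0.55  0.83  0.22  1.69 -1.25  1.14  0.4 ] 0.45
```

View pics/c9.png

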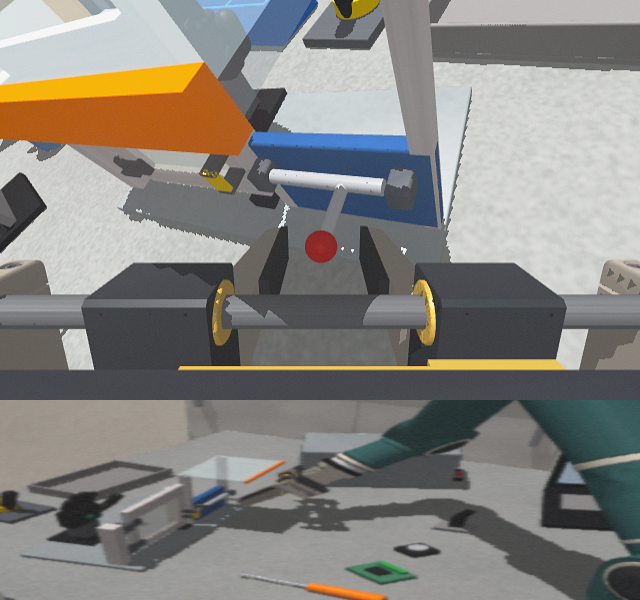

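```bash
python3 - <<'E'
from h import *
grip(0.0,15); st()
for y in(-150,-135,-127,-123):
    robot.servo_line(KN(y,0),50); f=st()
    if abs(f@EY)>25 or abs(f@EX)>20: print('STOP');break
robot.hold(.1)
save('wrist','w10'); save('side','s10')
im=cv2.imread('pics/w10.png')
a=cv2.imread('pics/s10.png')[100:240,260:400]
cv2.imwrite('pics/c10.png',np.hstack([im[:,:],cv2.resize(a,(160,160))[:0].reshape(0,160,3)] ) if 0 else im)
cv2.imwrite('pics/s10z.png',cv2.resize(a,None,fx=4,fy=4))
E
```

```text
26.31 [ -52.19 -163.12   68.97] [-3.3  3.5  3.7] [ 0.55  0.83  0.22  1.69 -1.25  1.14  0.4 ] 0.18
26.82 [ -52.09 -147.24   68.91] [-2.9 -3.8  3.8] [ 0.55  0.81  0.2   1.73 -1.26  1.1   0.41] 0.177
27.27 [ -51.97 -130.93   68.92] [-3.9 -2.9  5.3] [ 0.55  0.8   0.17  1.76 -1.26  1.08  0.42] 0.182
27.58 [ -51.9  -122.79   68.9 ] [-4.7 -2.1  5.1] [ 0.55  0.79  0.16  1.77 -1.26  1.06  0.43] 0.178
27.83 [ -51.85 -119.95   68.81] [-3.7 -4.5  4.3] [ 0.55  0.79  0.15  1.78 -1.26  1.05  0.43] 0.179
```

View pics/w10.png

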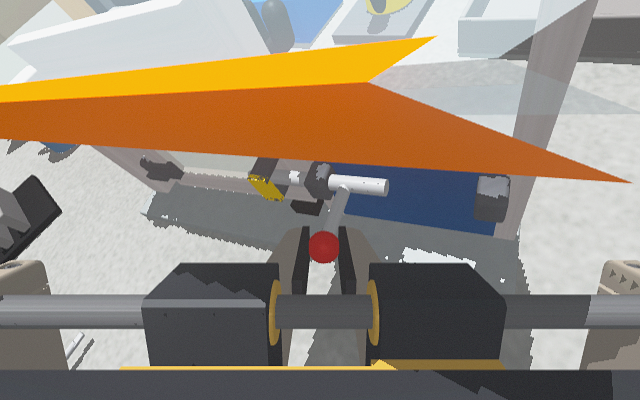

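View pics/s10z.png

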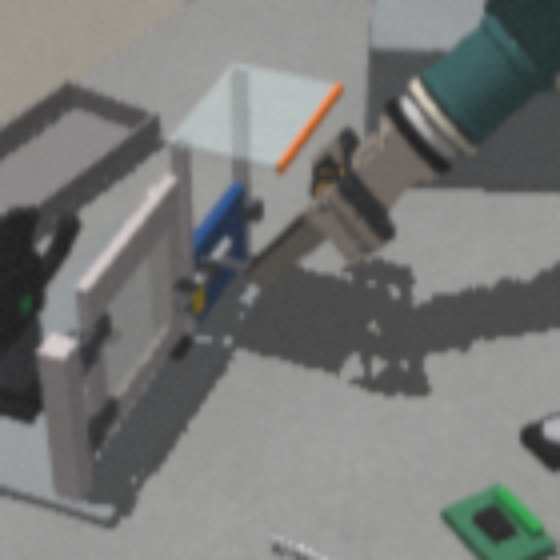

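```bash
python3 - <<'E'
from h import *
for y in(-122,-121,-120,-119,-118,-117,-116,-115):
    robot.servo_line(KN(y,0),30); robot.hold(.05); f=st()
    if f@EY<-13: print('STOP');break
save('wrist','w11')
E
```

```text
28.33 [ -51.84 -119.89   68.78] [-3.8 -5.6  5.3] [ 0.55  0.79  0.15  1.78 -1.26  1.05  0.43] 0.179
28.63 [ -51.83 -119.88   68.79] [-3.1 -6.8  4.8] [ 0.55  0.78  0.15  1.78 -1.26  1.05  0.43] 0.179
28.93 [ -51.85 -119.91   68.79] [-4.  -8.9  4.5] [ 0.55  0.78  0.14  1.78 -1.26  1.04  0.43] 0.18
29.23 [ -51.87 -119.89   68.76] [-2.7 -9.6  3.7] [ 0.55  0.78  0.14  1.79 -1.26  1.04  0.43] 0.183
29.53 [ -51.85 -119.83   68.76] [ -3.1 -10.9   5. ] [ 0.56  0.78  0.14  1.79 -1.27  1.04  0.43] 0.178
29.83 [ -51.83 -119.81   68.77] [ -1.8 -11.3   4.2] [ 0.56  0.78  0.14  1.79 -1.27  1.03  0.43] 0.181
30.13 [ -51.81 -119.78   68.76] [ -1.1 -14.1   3.4] [ 0.56  0.78  0.14  1.79 -1.27  1.03  0.43] 0.177
STOP
```

View pics/w11.png

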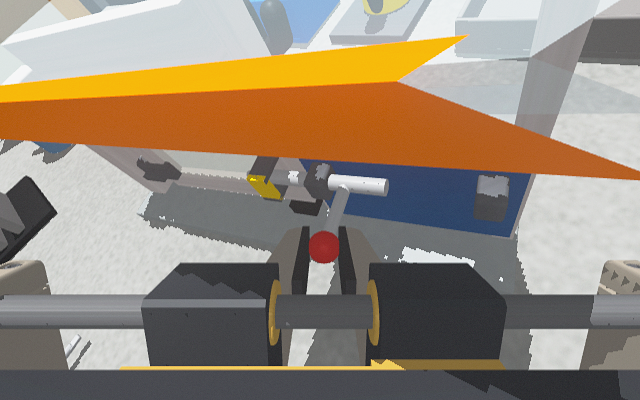

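```bash
python3 - <<'E'
from h import *
robot.servo_line(KN(-113,0),30); robot.hold(.2); f=st()
robot.servo_line(KN(-123,0),60); robot.hold(.1); st()
grip(.28); st()
robot.servo_line(KN(-123.5,60),80); robot.servo_line(KN(-123.5,160),150); st()
i=viewer.camera_info('wrist');save('wrist','w12'); save('side','s12'); save('top','t12')
for n in["bolt_knob","keeper","bolt_tip","knuckle_high","guard_mid","knuckle_low","pin_low"]:
    out=[]
    for d in viewer.pinpoint(n,'wrist')[:2]:
        X=toworld(i,d['at'])-O; out.append((np.round([X@EX,X@EY,X[2]]).tolist(),round(d['confidence'],2)))
    print(n,out)
im=cv2.cvtColor(cv2.imread('pics/w12.png'),cv2.COLOR_BGR2HSV)
m=((im[...,0]<6)|(im[...,0]>174))&(im[...,1]>170); n,l,s,c=cv2.connectedComponentsWithStats(m.astype(np.uint8)); k=[(s[j,4],c[j]) for j in range(1,n) if s[j,4]>60]; print(k)
C=-i['R'].T@i['t']
for _,uv in k:
    d=i['R'].T@np.linalg.solve(i['camera_matrix'],[*uv,1]); X=C+d*(75-C[2])/d[2]; print((X-O)@EX,(X-O)@EY)
a=cv2.imread('pics/s12.png')[100:240,230:370]; cv2.imwrite('pics/s12z.png',cv2.resize(a,None,fx=4,fy=4))
E
```

```text
30.63 [ -51.76 -119.65   68.68] [ -0.1 -18.    3.6] [ 0.56  0.78  0.13  1.79 -1.27  1.02  0.43] 0.179
31.05 [ -51.78 -119.84   68.65] [-3.3 -5.6  5. ] [ 0.56  0.79  0.13  1.78 -1.25  1.04  0.42] 0.186
31.39 [ -51.67 -116.8    68.04] [ 0.2  1.1 -0.2] [ 0.56  0.79  0.13  1.78 -1.25  1.04  0.42] 0.28
33.11 [-149.02 -191.98  171.  ] [-0.4 -0.1 -0.1] [ 0.68  0.65  0.23  1.75 -1.08  1.26  0.34] 0.28
bolt_knob [([-55.0, -128.0, 82.0], 0.72)]
keeper [([-13.0, -69.0, 75.0], 0.96), ([-262.0, 127.0, -1.0], 0.34)]
bolt_tip []
knuckle_high [([-1.0, 98.0, 132.0], 0.74), ([-2.0, -0.0, -3.0], 0.44)]
guard_mid [([-2.0, 88.0, 46.0], 0.44)]
knuckle_low [([-2.0, 88.0, 44.0], 0.71), ([79.0, 321.0, 0.0], 0.35)]
pin_low [([-0.0, 90.0, 49.0], 0.72)]
[(np.int32(130), array([325.52307692, 187.43846154]))]
-57.255702367009334 -124.65612022556344
```

View pics/w12.png

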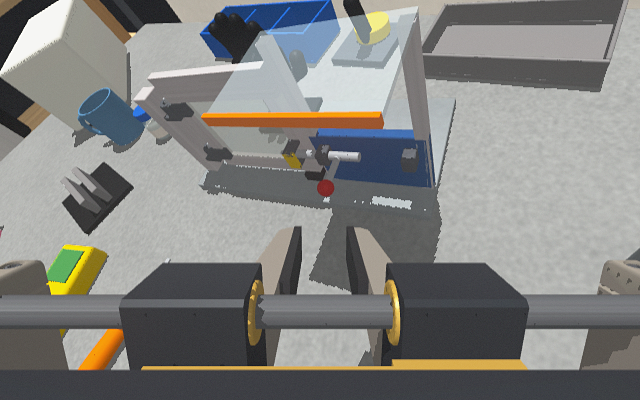

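View pics/s12z.png

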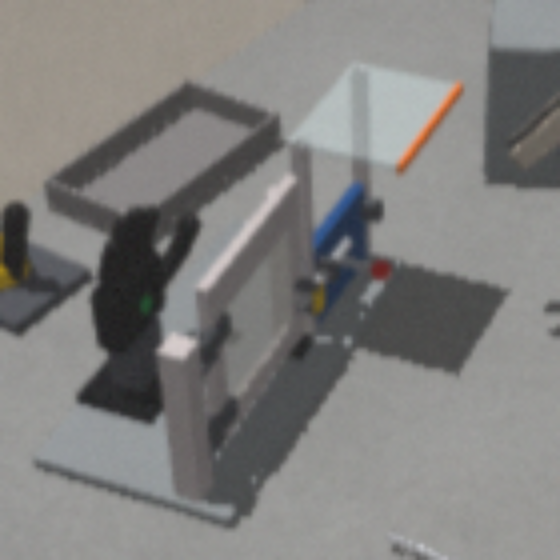

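View pics/t12.png

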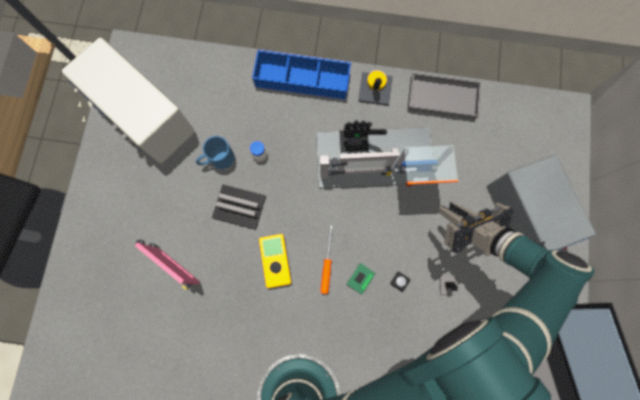

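```bash
python3 - <<'E'
from h import *
i=viewer.camera_info('side'); C=-i['R'].T@i['t']
def c(f):
    im=cv2.imread(f).astype(float); r=im[...,2]-np.maximum(im[...,0],im[...,1]); w=np.clip(r-20,0,None); w[:145]=0;w[180:]=0;w[:,:312]=0;w[:,345:]=0
    v,u=np.mgrid[:400,:640]; uv=((w*u).sum()/w.sum(),(w*v).sum()/w.sum())
    d=i['R'].T@np.linalg.solve(i['camera_matrix'],[*uv,1]);X=C+d*(75-C[2])/d[2]; return np.round(uv,2),(X-O)@EX,(X-O)@EY
for f in('s0','side0','s3','s5','s6','s7','s12'):
    try: print(f,c(f'pics/{f}.png'))
    except Exception as e: pass
print(proj(i,W(-56,-170,75)),proj(i,W(-56,-125,75)))
i=viewer.camera_info('wrist')
for n,p in dict(tip=(-14,-50,75),stem=(-14,-125,75),rearend=(-14,-160,75)).items(): print(n,proj(i,W(*p)))
a=cv2.imread('pics/w12.png')[120:220,260:430]; cv2.imwrite('pics/w12z.png',cv2.resize(a,None,fx=4.5,fy=4.5))
a=cv2.imread('pics/w8.png')[120:220,260:430]; cv2.imwrite('pics/w8z.png',cv2.resize(a,None,fx=4.5,fy=4.5))
E
```

```text
side0 (array([329.58, 160.21]), np.float64(-59.18481800930161), np.float64(-164.75330356280656))
s3 (array([329.52, 160.33]), np.float64(-59.258902448050165), np.float64(-164.0370815532828))
s5 (array([329.56, 160.23]), np.float64(-59.17178452045416), np.float64(-164.6488079288342))
s6 (array([329.58, 160.23]), np.float64(-59.23506074638851), np.float64(-164.6834703456823))
s7 (array([329.59, 160.21]), np.float64(-59.207911253955004), np.float64(-164.7690404798083))
s12 (array([324.77, 167.05]), np.float64(-58.871296311478346), np.float64(-122.50615007948629))
[329.30476329 159.17544187] [324.2793577  166.44550768]
tip [281.11930827 151.29757376]
stem [337.53812669 154.22992142]
rearend [367.83896699 155.80479662][ WARN:0@0.272] global loadsave.cpp:275 findDecoder imread_('pics/s0.png'): can't open/read file: check file path/integrity
```

View pics/w12z.png

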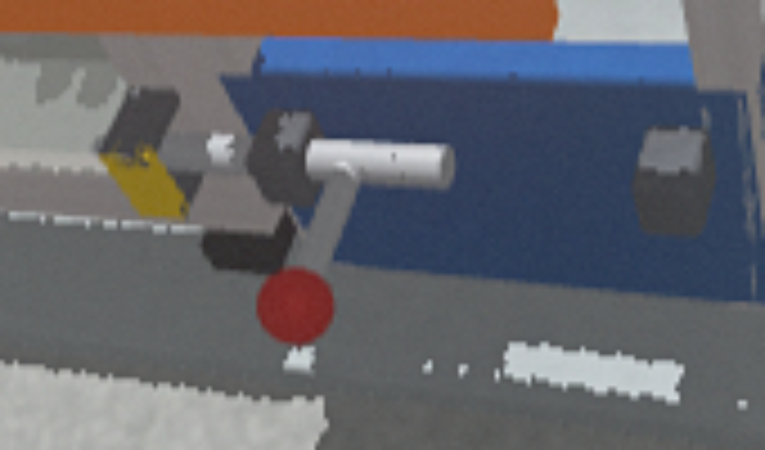

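View pics/w8z.png

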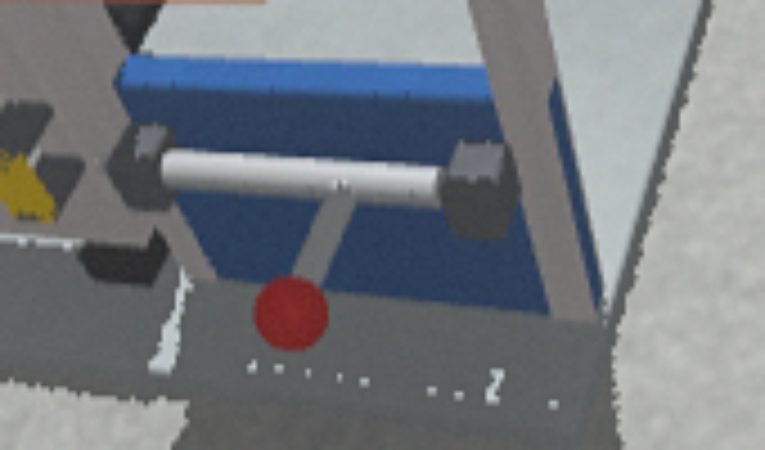

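```bash
python3 - <<'E'
from h import *
for cam,f in(('wrist','w12'),('side','s12')):
    i=viewer.camera_info(cam)
    for p in((-90,-90,205),(-90,-90,214),(-90,-220,205),(-90,-220,214),(-56,-125,75),(-14,-69,75),(0,92,152),(-5,-80,185),(-5,80,185),(5,-80,185)): print(cam,p,proj(i,W(*p)).round(1))
a=cv2.imread('pics/w12.png')[95:195,190:400]; cv2.imwrite('pics/w12y.png',cv2.resize(a,None,fx=3.8,fy=3.8,interpolation=cv2.INTER_NEAREST))
a=cv2.imread('pics/s12.png')[110:185,285:355]; cv2.imwrite('pics/s12y.png',cv2.resize(a,None,fx=8,fy=8,interpolation=cv2.INTER_NEAREST))
E
```

```text
wrist (-90, -90, 205) [207.1 122.5]
wrist (-90, -90, 214) [198.9 113.4]
wrist (-90, -220, 205) [382.5 122.9]
wrist (-90, -220, 214) [379.2 110.4]
wrist (-56, -125, 75) [325.4 186.2]
wrist (-14, -69, 75) [294.4 152. ]
wrist (0, 92, 152) [162.6  97.8]
wrist (-5, -80, 185) [258.   67.1]
wrist (-5, 80, 185) [145.5  78.2]
wrist (5, -80, 185) [262.5  59.6]
side (-90, -90, 205) [329.6 142. ]
side (-90, -90, 214) [329.6 139.6]
side (-90, -220, 205) [344.5 121.6]
side (-90, -220, 214) [344.6 119.2]
side (-56, -125, 75) [324.3 166.4]
side (-14, -69, 75) [306.3 173. ]
side (0, 92, 152) [278.7 182.4]
side (-5, -80, 185) [303.9 143.3]
side (-5, 80, 185) [281.1 171.8]
side (5, -80, 185) [301.1 142.6]
```

View pics/w12y.png

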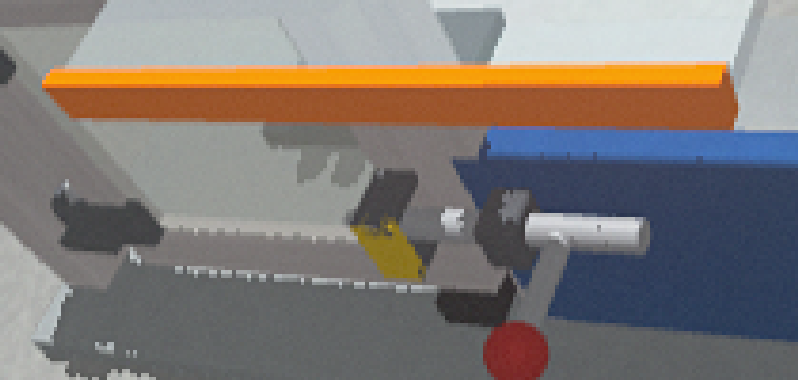

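View pics/s12y.png

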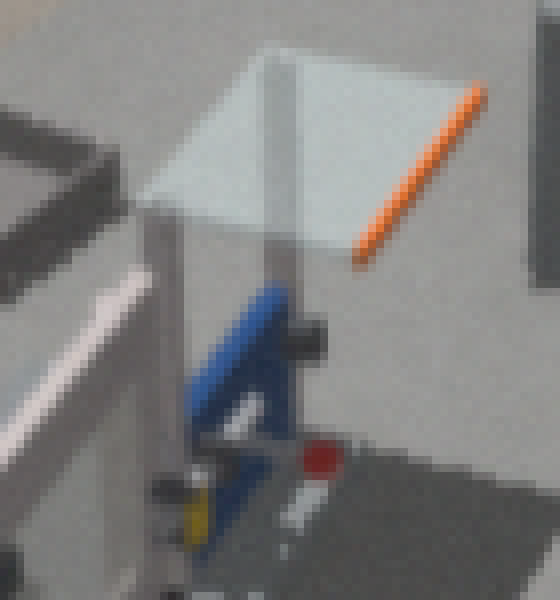

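```bash
python3 - <<'E'
from h import *
robot.servo_line(KN(-172,150),150)
grip(0.0,15)
robot.servo_line(KN(-172,0),110); f=st()
if np.linalg.norm(f)<8:
    robot.servo_line(KN(-158,0),60); f=st()
    for y in np.arange(-155,-135,1.5):
        robot.servo_line(KN(y,0),40); f=st()
        if f@EY<-16: print('STOP');break
save('wrist','w13')
E
```

```text
36.09 [ -52.25 -168.33   69.01] [-0.9  0.5  0.4] [ 0.6   0.83  0.15  1.68 -1.2   1.1   0.38] 0.008
36.48 [ -51.74 -152.7    68.84] [-0.4 -0.   0.2] [ 0.6   0.82  0.14  1.71 -1.21  1.08  0.39] 0.003
36.73 [ -51.86 -150.24   68.61] [-0.2 -0.4  0.2] [ 0.6   0.81  0.13  1.71 -1.21  1.08  0.39] 0.002
36.98 [ -51.92 -148.81   68.53] [ 1.1 -0.2  0.2] [ 0.6   0.81  0.13  1.72 -1.22  1.07  0.39] 0.003
37.23 [ -51.88 -147.22   68.57] [ 0.7 -0.4  0.9] [ 0.59  0.81  0.13  1.72 -1.22  1.07  0.39] 0.006
37.48 [ -51.89 -145.75   68.57] [-0.2 -0.2  0.2] [ 0.59  0.81  0.13  1.72 -1.22  1.07  0.4 ] 0.003
37.73 [ -51.86 -144.24   68.62] [ 0.3 -0.2  0.5] [ 0.59  0.81  0.13  1.73 -1.22  1.07  0.4 ] 0.007
37.98 [ -51.86 -142.72   68.61] [-0.6  0.1  0. ] [ 0.59  0.81  0.13  1.73 -1.22  1.06  0.4 ] 0.006
38.23 [ -51.97 -141.77   68.56] [ 0.2 -0.8 -0.3] [ 0.59  0.81  0.12  1.73 -1.22  1.06  0.4 ] 0.002
38.48 [ -51.98 -141.49   68.56] [ 0.4 -4.3 -0.3] [ 0.59  0.8   0.12  1.73 -1.22  1.06  0.4 ] 0.002
38.73 [ -51.99 -141.34   68.57] [ 1.  -6.5 -0.2] [ 0.59  0.8   0.12  1.74 -1.22  1.05  0.4 ] 0.007
38.98 [ -52.   -141.27   68.58] [ 0.7 -9.6 -0.5] [ 0.59  0.8   0.12  1.74 -1.22  1.05  0.4 ] 0.004
39.23 [ -52.03 -141.16   68.58] [  2.1 -10.5  -1.2] [ 0.59  0.8   0.12  1.74 -1.23  1.05  0.4 ] 0.004
39.48 [ -52.04 -141.08   68.63] [  2.3 -13.1  -1.6] [ 0.59  0.8   0.12  1.74 -1.23  1.04  0.4 ] 0.003
39.73 [ -52.04 -140.97   68.62] [  3.1 -15.3  -1.3] [ 0.59  0.8   0.12  1.75 -1.23  1.04  0.41] 0.004
39.98 [ -52.09 -140.96   68.64] [  1.9 -17.   -2.2] [ 0.59  0.79  0.12  1.75 -1.23  1.04  0.41] 0.007
STOP
```

View pics/w13.png

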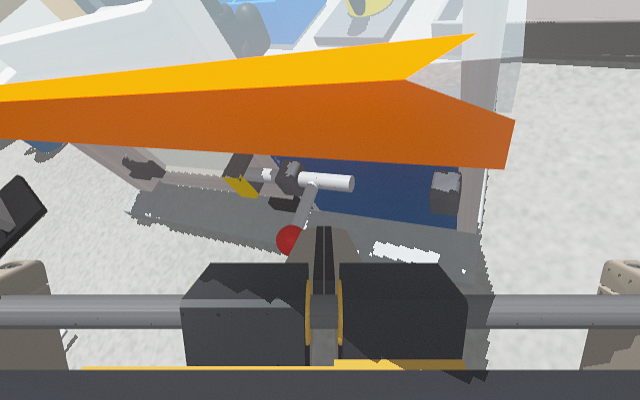

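```bash
python3 - <<'E'
from h import *
robot.servo_line(KN(-168,0),100); robot.servo_line(KN(-170,170),120); robot.hold(.2); st()
save('side','s14');save('wrist','w14')
i=viewer.camera_info('side')
im=cv2.imread('pics/s14.png').astype(float); r=im[...,2]-np.maximum(im[...,0],im[...,1]); w=np.clip(r-20,0,None); w[:145]=0;w[180:]=0;w[:,:312]=0;w[:,345:]=0
v,u=np.mgrid[:400,:640]; print((w*u).sum()/w.sum(),(w*v).sum()/w.sum())
a=cv2.imread('pics/s14.png')[100:240,230:370]; cv2.imwrite('pics/s14z.png',cv2.resize(a,None,fx=4,fy=4))
E
```

```text
42.27 [-155.29 -243.72  177.55] [ 0.4  0.5 -0.4] [ 0.74  0.7   0.23  1.63 -1.04  1.32  0.3 ] 0.004
324.77244582043346 167.05727554179566
```

View pics/s14z.png

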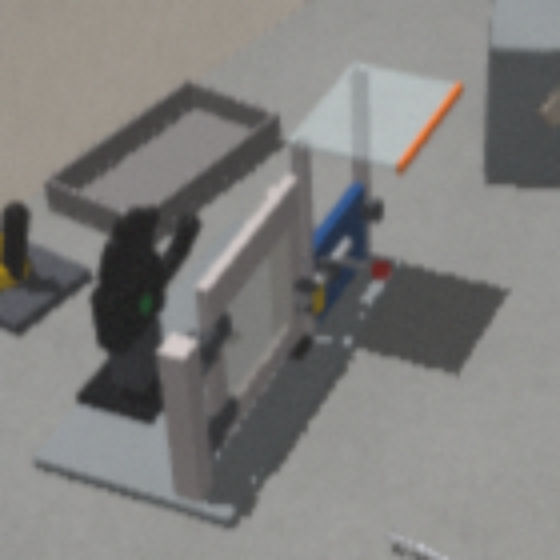

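View pics/w14.png

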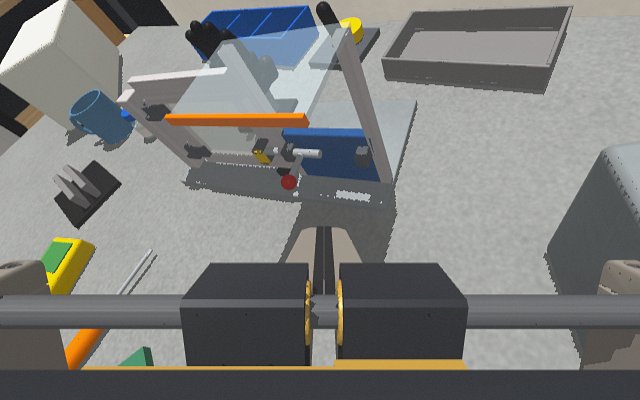

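The guard hangs closed, the bolt passes through the keeper (knob at (289,182)), and the robot is clear. In the side view the knob is at the same pixel (324.8,167.1) before and after the second push. I'm handing in the job.

```bash
python3 - <<'E'
from h import *
robot.job_done(); print(robot.observe()['t'])
E
```

```text
the job is handed in; nothing more can be done
the job is handed in; nothing more can be done
```

I lifted the guard from its rack and hung it closed, with both knuckles on their pins. Then I reached in under the visor and slid the bolt home through the keeper. I handed the job in shortly after 42 s on the clock, with the gripper clear of everything.

- **Guard:** the knuckles touched down within 0.3 mm of the expected seated height, with almost no side force. The last pictures show the guard upright and closed.
- **Bolt:** it hit a firm stop with 18 N while pinched. A second push with shut fingers, 17 N from the -y side, did not move it, and the knob was at the same pixel in the side camera before and after.
- **Disagreement:** the measured travel was about 42.3 to 43.5 mm, not 45 mm. The wrist camera puts the knob within about 0.5 mm of its home position, so I take the bolt to be home. It may have started a millimetre or two along, or the start measurement may be off.
- **Other objects:** the robot touched none of the other things on the bench, and the last overhead picture, taken before the second push, showed them unmoved.

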